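# Line up the bench chemicals by height

### The arm

A 7-joint arm with a two-finger parallel gripper is mounted at the origin on a cart in front of the work surface, level with it; the furniture and walls round the work are solid. World frame = base frame: x ahead of the robot, y to its left, z up, the work surface at z = 0. Lengths are in m, angles in rad, forces in N, time in s.
With the tool pointing down it reaches from about 0.4 to 0.85 m from the base axis. Payload 10.4 kg.
Tool frame: the origin (TCP) lies midway between the tips of the shut fingers; the grasp point (between the pads) lies 19 mm behind it (manip.tcp_to_grasp is the distance from the TCP to the grasp point, in m); z points along the fingers, y is the line along which they close (so a half turn about z gives the same grasp; the last joint's range is limited). The gripper opens to 85 mm and grips with 20 to 120 N. Pads are 22 mm wide; open, the fingers measure 114 mm over their backs; the gripper's body (76 mm by 85 mm) begins 54 mm behind the grasp point. The pads swing forward as they close: fully open they stand 13 mm farther back than shut.
Start: joints at [1.105, 0.332, -0.065, 1.46, 0.022, 1.35, -0.088], TCP at [0.268, -0.565, 0.231] pointing down, gripper open.
Joint ranges: [-2.6, 2.6], [-0.5, 2.12], [-1.47, 1.34], [0.16, 2.42], [-1.27, 4.41], [0.06, 2.06], [-2.6, 2.6]. Speed limits (rad/s): [2.22, 2.22, 2.79, 2.79, 3.14, 3.14, 3.14].

### API

Orientations are given as a unit quaternion [x, y, z, w].
In Python, from workcell import manip gives the robot as it stands.
- The arm moves only by the shell command python3 -m jog 'ROWS' [FORCE]. ROWS is a JSON object of lists of equal length, an entry for each row: "offset": the shift along the world's x, y, z in m, a list of three; "yaw": the turn about the world's z in degrees; "jaw": the closure, from 0 (fully open) to 1 (shut). A call has 1 to 20 rows; each row shifts and turns the commanded pose from where the row before left it; what a row does not reach is not made up. A row lasts 1/12 s, in which the tool goes at most 41.7 mm and 7.16 degrees, less where a joint would pass 70% of its speed; a pose out of reach is approached as far as the arm can. A call is refused whole if a number of a shift passes 0.0417 or a number of a turn 7.16, either way. A call with a gripper value outside its range is refused whole. The fingers move at their own pace and stop on an object; FORCE is the grip in N (left out, the last holds). Time passes only in rows, so rows that do not move let the fingers close. It gives the time, the measured TCP pose, the force, the opening and the grip force at its end, in the units of the state.
- manip.get_obs(): the state, without advancing time (a new reading comes with each control period).
- manip.camera(name): name is "side" or "top"; returns a dict with "frame" (384x512x3 uint8, red, green, blue), "camera_matrix" (3x3 intrinsics, pixels), "distortion" ([k1, k2, p1, p2, k3] as OpenCV has them; the pictures are not rectified), "eye" and "attitude" of the camera in the world. Camera axes: x right, y up, looking along -z (the intrinsics and any distortion apply to the point x, -y, -z); pixel columns grow to the right and rows downward; lengths in m; the calibration is good to about 2 mm. A picture is of the moment at which its call begins. There is no depth.
- manip.hand_in(): hands the job in; it is judged then, once.
Trained networks look in a picture, given as the dict that the camera call returned (one of the last four; its "shot" number tells which), for a name from the list of things; names that differ only in an ending like _2 or _b are one class to them, and where a whole thing is asked for, a point or a joint stands for the part that bears it (a point fixed in the world has none). Each returns a list of dicts, best first, with "score" (0 to 1); they miss things now and then, are a little off and sometimes report something else, mostly with a low value. They report only what shows in the picture. A call takes as long as a camera call. They do not tell look-alikes from the thing itself.
- manip.masks_of(picture, name): "region" (384x512 bool, what is visible of it).
- manip.tip_of(picture, name): "at" ([x, y, z] in m, in world coordinates, good to about 4 mm: a listed point, or the origin of a listed thing).
The state is a dict: "clock": time; "joint_pos": joint angles; "joint_velocities": joint speeds; "tau": joint torques, N m; "position": TCP position; "ee_rot": TCP orientation; "ft_force": force on the tool from outside, world axes, zero at the start; "torque": the same for the moment, N m; "grip_width": opening from 0.0 (shut) to 1.0 (fully open); "grasp_force": force on a finger pad.
Only numpy, scipy, OpenCV 4.12 (cv2) and the standard library are available. Lean on these libraries where they do the work, as an engineer would, in place of code of your own. Each camera call takes 0.05 s, during which the arm holds its last target. There are 200 camera calls.

### The job

Stand the four containers on the open bench in front of the aluminium strip (flux jar, pink bottle, brown dropper bottle, pump bottle; not the similar bottles up on the boxes at the back) upright in the middle of the black discs on the strip, one to a disc, in order of height: the shortest on the disc next to the red end block, then each taller one in turn, so that the tallest is next to the grey block. Do not tip any of them over on the way.

Things in the scene. Friction and masses are not known exactly. Their poses are not given: they have to be found in the camera images.
- flux_jar: low round jar, cream body and black screw lid, 46 mm across, 32 mm high (lid from 22 mm up), the shortest. Loose, upright on the open bench in front of the strip. Origin: centre of the underside; z is its upright axis.
- pink_bottle: pink bottle, round body 36 mm across, 85 mm high with its cap; body straight up to about 45 mm, then tapering, second shortest. Loose, upright on the open bench in front of the strip. Origin: centre of the underside; z is its upright axis.
- dropper_bottle: brown round bottle with a white label and a pointed black dropper top; body 33 mm across and straight to about 55 mm, 102 mm high in all, second tallest. Loose, upright on the open bench in front of the strip. Origin: centre of the underside; z is its upright axis.
- pump_bottle: pale blue-grey round bottle with a narrow white pump top; body 47 mm across and straight to about 65 mm, 122 mm high in all, the tallest. Loose, upright on the open bench in front of the strip. Origin: centre of the underside; z is its upright axis.
- pad_a: one of four identical black rubber discs, 56 mm across, 3 mm thick, in a row on the low aluminium strip (372 x 66 mm, 8 mm high), 78 mm apart centre to centre; their letters say nothing of their order in the row, which is mixed at each start. Fixed. Origin: centre of the disc's underside; its top is 3 mm above it, 11 mm above the bench.
- pad_b: one of four identical black rubber discs, 56 mm across, 3 mm thick, in a row on the low aluminium strip (372 x 66 mm, 8 mm high), 78 mm apart centre to centre; their letters say nothing of their order in the row, which is mixed at each start. Fixed. Origin: centre of the disc's underside; its top is 3 mm above it, 11 mm above the bench.
- pad_c: one of four identical black rubber discs, 56 mm across, 3 mm thick, in a row on the low aluminium strip (372 x 66 mm, 8 mm high), 78 mm apart centre to centre; their letters say nothing of their order in the row, which is mixed at each start. Fixed. Origin: centre of the disc's underside; its top is 3 mm above it, 11 mm above the bench.
- pad_d: one of four identical black rubber discs, 56 mm across, 3 mm thick, in a row on the low aluminium strip (372 x 66 mm, 8 mm high), 78 mm apart centre to centre; their letters say nothing of their order in the row, which is mixed at each start. Fixed. Origin: centre of the disc's underside; its top is 3 mm above it, 11 mm above the bench.
- red_block: red plastic block, 18 mm along the strip, 56 mm across it, 24 mm high, at one end of the aluminium strip; the red and the grey block change ends at random. Its centre is 55 mm from that of the nearest disc, on the line of the discs. Fixed. Origin: centre of its underside, 8 mm above the bench.
- grey_block: grey plastic block, 18 mm along the strip, 56 mm across it, 24 mm high, at one end of the aluminium strip; the red and the grey block change ends at random. Its centre is 55 mm from that of the nearest disc, on the line of the discs. Fixed. Origin: centre of its underside, 8 mm above the bench.
There are look-alikes about, which are no part of the job. Leave any blue look-alike of the flux_jar alone. Leave any purple look-alike of the pump_bottle alone.

How it is judged:
By the outcome, as a careful person would: the job done as asked, in the order asked, and still so for the second after the job is handed in, with the robot touching nothing.
It also fails if it takes over 120 s, if anything falls off the work surface, if the arm or the gripper's body presses on something with over 40 N, if the wrist force passes 120 N, or if a joint passes its speed limit or range.

## Working session

There is one attempt and no reset: what is moved stays moved. The work goes in short steps, Python scripts to look and compute and a shell command to move; the robot and the scene stay as the last step left them, time stands still between calls to the robot, and variables do not carry over. Pictures are saved under pics/ and viewed, at most 14 in all, crops included, and the job is handed in when it is done.

```bash
mkdir -p pics; ls; python3 - <<'E'
from workcell import manip
import cv2
o=manip.get_obs(); print({k:o[k] for k in('clock','position','ee_rot','grip_width','ft_force')}, manip.tcp_to_grasp)
for c in('top','side'):
    p=manip.camera(c); cv2.imwrite(f'pics/{c}0.png',cv2.cvtColor(p['frame'],cv2.COLOR_RGB2BGR))
    print(c,p['eye'],p['attitude'],p['camera_matrix'],p['distortion'])
    for n in('flux_jar','pink_bottle','dropper_bottle','pump_bottle','pad_a','red_block','grey_block'):
        print(n,[(round(d['score'],2),[round(float(v),4) for v in d['at']]) for d in manip.tip_of(p,n)])
E
```

```text
pics
{'clock': 0.0, 'position': array([ 0.26758761, -0.56440463,  0.23049847]), 'ee_rot': array([ 9.75594540e-01,  2.19578596e-01, -2.03531450e-04, -7.00974808e-04]), 'grip_width': 0.99925321471896, 'ft_force': array([-0.81451668, -0.37262204,  0.3554044 ])} 0.0187
top [ 0.38963919 -0.0048216   1.16495278] [-0.05350826  0.04760694  0.70841647 -0.70215137] [[385.16269541   0.         255.41788711]
 [  0.         385.16269541 189.6038067 ]
 [  0.           0.           1.        ]] [-0.1240491  0.         0.         0.         0.       ]
flux_jar [(0.54, [0.522, -0.3292, 0.0026]), (0.53, [0.4576, -0.0467, 0.0033]), (0.33, [0.4424, 0.3379, 0.0005])]
pink_bottle [(0.64, [0.4416, 0.3361, 0.0029]), (0.44, [0.4366, 0.2168, 0.0038]), (0.44, [0.6043, -0.0195, 0.0051])]
dropper_bottle [(0.62, [0.436, 0.2148, 0.0015])]
pump_bottle [(0.83, [0.5107, 0.2588, -0.0011]), (0.76, [0.4603, 0.0995, -0.0029])]
pad_a [(0.74, [0.6233, 0.2732, 0.0089]), (0.66, [0.6115, 0.1171, 0.0085]), (0.61, [0.615, 0.195, 0.0104]), (0.57, [0.6036, 0.0395, 0.0077])]
red_block [(0.41, [0.6036, -0.017, 0.0057])]
grey_block [(0.45, [0.6283, 0.3264, 0.0084])]
side [0.38650427 0.69932408 0.62997764] [-0.04706474  0.41845053  0.90016664 -0.1112838 ] [[384.48941106   0.         254.39922412]
 [  0.         384.48941106 194.65835579]
 [  0.           0.           1.        ]] [-0.04803225  0.          0.          0.          0.        ]
flux_jar [(0.68, [0.4629, -0.0428, 0.0026])]
pink_bottle [(0.87, [0.4378, 0.3322, 0.0008])]
dropper_bottle [(0.88, [0.4375, 0.2077, 0.0031])]
pump_bottle [(0.91, [0.4547, 0.0961, -0.0016]), (0.63, [0.513, 0.2527, 0.002])]
pad_a [(0.88, [0.6162, 0.1964, 0.0141]), (0.83, [0.6103, 0.1144, 0.0112]), (0.8, [0.6227, 0.2664, 0.0087]), (0.66, [0.6075, 0.0437, 0.0104])]
red_block [(0.72, [0.6047, -0.0144, 0.008])]
grey_block [(0.43, [0.6265, 0.3278, 0.0121])]
```

View pics/top0.png

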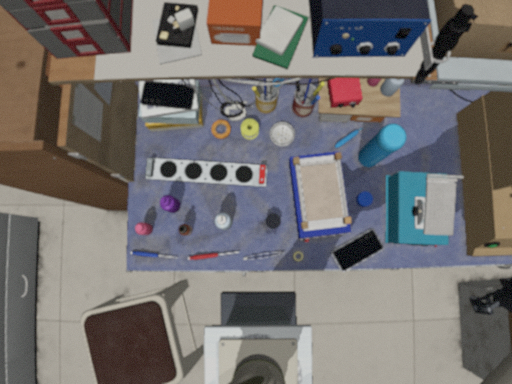

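View pics/side0.png

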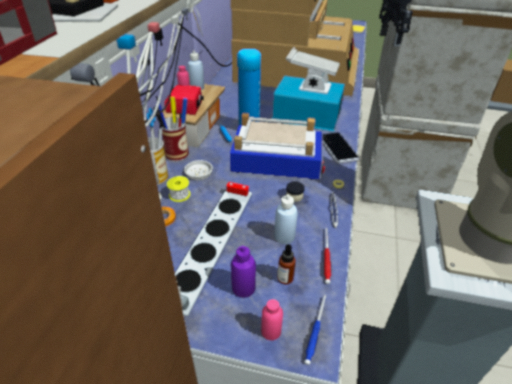

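The top view shows the bottles in front of the strip: pink (144,228), dropper (185,229), white-blue pump (222,220) and black-lidded flux jar (273,220). The purple bottle at (170,203) and the blue jar at (364,200) are look-alikes. The red block is at the right end (y≈-0.015) and the grey block at the left, next to the cabinet. I'll refine the positions and look at the pump bottle's shape.

```bash
cat > h.py <<'E'
from workcell import manip
import cv2, numpy as np
from scipy.spatial.transform import Rotation as R
def ray(p,uv):
    x,y=cv2.undistortPoints(np.array([[uv]],float),p['camera_matrix'],np.array(p['distortion']))[0,0]
    return R.from_quat(p['attitude']).apply([x,-y,-1])
def hit(p,uv,z):
    d=ray(p,uv); return p['eye']+d*(z-p['eye'][2])/d[2]
def proj(p,X):
    c=R.from_quat(p['attitude']).inv().apply(np.array(X)-p['eye'])*[1,-1,-1]
    return cv2.projectPoints(c.reshape(1,3),np.zeros(3),np.zeros(3),p['camera_matrix'],np.array(p['distortion']))[0][0,0]
def near(p,n,xy,r=.03):
    return [d['at'] for d in manip.tip_of(p,n) if np.hypot(*(np.array(d['at'])[:2]-xy))<r]
def crop(p,c,w,f,k=8):
    u,v=map(int,c); cv2.imwrite(f,cv2.resize(cv2.cvtColor(p['frame'],cv2.COLOR_RGB2BGR)[max(v-w,0):v+w,max(u-w,0):u+w],None,fx=k,fy=k,interpolation=cv2.INTER_CUBIC))
E
python3 - <<'E'
from h import *
G={'flux_jar':(.46,-.045),'pump_bottle':(.4575,.098),'dropper_bottle':(.437,.211),'pink_bottle':(.44,.334)}
P=[(.6055,.0415),(.611,.1158),(.6155,.1957),(.623,.27)]
for c in('top','side'):
    L={k:[] for k in G}; Q=[[],[],[],[]]; 
    for i in range(4):
        p=manip.camera(c)
        for k in G: L[k]+=near(p,k,G[k])
        D=manip.tip_of(p,'pad_a')
        for j in range(4): Q[j]+=[d['at'] for d in D if np.hypot(*(np.array(d['at'])[:2]-P[j]))<.03]
    for k in G: print(c,k,len(L[k]),np.round(np.mean(L[k],0),4),np.round(np.std(L[k],0),4))
    for q in Q: print(c,len(q),np.round(np.mean(q,0),4))
    for m in manip.masks_of(p,'pad_a')[:4]:
        v,u=np.nonzero(m['region']); (cx,cy),ax,an=cv2.fitEllipse(np.stack([u,v],1).astype(np.float32)[cv2.convexHull(np.stack([u,v],1).astype(np.int32),returnPoints=False)[:,0]])
        print('  padmask',round(m['score'],2),len(u),np.round(hit(p,(u.mean(),v.mean()),.011),4),np.round(hit(p,(cx,cy),.011),4))
    print('guess px',[np.round(proj(p,[*P[j],.011])) for j in range(4)])
crop(p,proj(p,[.457,.097,.06]),35,'pics/pump.png')
E
```

```text
top flux_jar 4 [ 0.4555 -0.0456  0.0013] [0.0011 0.0013 0.0008]
top pump_bottle 4 [ 0.4589  0.1003 -0.0026] [0.0008 0.0009 0.0016]
top dropper_bottle 4 [4.379e-01 2.156e-01 2.000e-04] [0.0005 0.002  0.0019]
top pink_bottle 4 [ 0.441   0.3364 -0.0026] [0.001  0.0005 0.0011]
top 4 [0.604  0.0385 0.0118]
top 4 [0.6107 0.1189 0.0106]
top 4 [0.6154 0.1937 0.0084]
top 3 [0.6246 0.2723 0.0088]
  padmask 0.68 235 [0.6117 0.1158 0.011 ] [0.6118 0.1161 0.011 ]
  padmask 0.58 260 [0.6176 0.1961 0.011 ] [0.6176 0.1961 0.011 ]
  padmask 0.51 246 [0.6055 0.0394 0.011 ] [0.6055 0.0396 0.011 ]
  padmask 0.49 246 [0.6233 0.274  0.011 ] [0.6234 0.2741 0.011 ]
guess px [array([243., 174.]), array([219., 172.]), array([193., 171.]), array([169., 169.])]
side flux_jar 4 [ 0.4626 -0.0436  0.0008] [0.0006 0.0018 0.0012]
side pump_bottle 4 [ 0.4576  0.0958 -0.0012] [0.0011 0.0003 0.0017]
side dropper_bottle 4 [0.4381 0.2073 0.0045] [0.0022 0.001  0.0014]
side pink_bottle 4 [ 0.4382  0.3344 -0.0008] [0.0011 0.0008 0.0021]
side 3 [0.6073 0.0436 0.0087]
side 4 [0.61   0.1163 0.0104]
side 4 [0.6182 0.1983 0.0095]
side 4 [0.624  0.269  0.0083]
  padmask 0.82 434 [0.6223 0.2742 0.011 ] [0.6225 0.2744 0.011 ]
  padmask 0.66 465 [0.6172 0.1969 0.011 ] [0.6172 0.197  0.011 ]
  padmask 0.6 368 [0.6116 0.1197 0.011 ] [0.6115 0.1196 0.011 ]
  padmask 0.59 294 [0.6051 0.0421 0.011 ] [0.605  0.0423 0.011 ]
guess px [array([229., 206.]), array([218., 226.]), array([204., 252.]), array([188., 278.])]
```

View pics/pump.png

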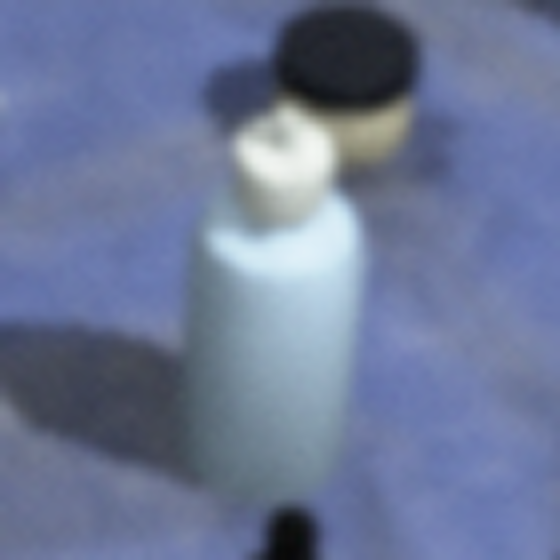

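The side crop shows the pump bottle with a straight body and a cap about 28 mm wide. The pads fit a row at (.6055,.0406), (.6114,.1184), (.6172,.1962), (.6231,.2740) from the red end to the grey end. I'll do the pump first, at about (.458,.098).

```bash
python3 -m jog '{"offset":[[0.0095,0.033,0],[0.0095,0.033,0],[0.0095,0.033,0],[0.0095,0.033,0],[0.0095,0.033,0],[0.0095,0.033,0],[0.0095,0.033,0],[0.0095,0.033,0],[0.0095,0.033,0],[0.0095,0.033,0],[0.0095,0.033,0],[0.0095,0.033,0],[0.0095,0.033,0],[0.0095,0.033,0],[0.0095,0.033,0],[0.0095,0.033,0],[0.0095,0.033,0],[0.0095,0.033,0],[0.0095,0.033,0],[0.0095,0.033,0]],"yaw":[3,3,3,3,3,3,3,3,3,3,3,3,3,3,3,3,3,3,3,3],"jaw":[0,0,0,0,0,0,0,0,0,0,0,0,0,0,0,0,0,0,0,0]}' 40
```

```text
clock: 4.97
position: [0.4581, 0.0969, 0.2317]
ee_rot: [0.734, 0.679, 0.0, 0.001]
ft_force: [1.3, -0.2, 0.8]
grip_width: 1.0
grasp_force: 0.0
```

```bash
python3 -m jog '{"offset":[[0,0.001,-0.03],[0,0,-0.03],[0,0,-0.03],[0,0,-0.03],[0,0,-0.02],[0,0,-0.015],[0,0,-0.01],[0,0,-0.006],[0,0,-0.004],[0,0,0]],"yaw":[0,0,0,0,0,0,0,0,0,0],"jaw":[0,0,0,0,0,0,0,0,0,0]}'; python3 - <<'E'
from h import *
p=manip.camera('side'); crop(p,proj(p,[.457,.097,.07]),45,'pics/pump2.png',7)
E
```

```text
clock: 5.8
position: [0.4579, 0.0962, 0.0563]
ee_rot: [0.735, 0.678, 0.0, 0.0]
ft_force: [0.2, -1.1, 0.4]
grip_width: 1.0
grasp_force: 0.0
```

View pics/pump2.png

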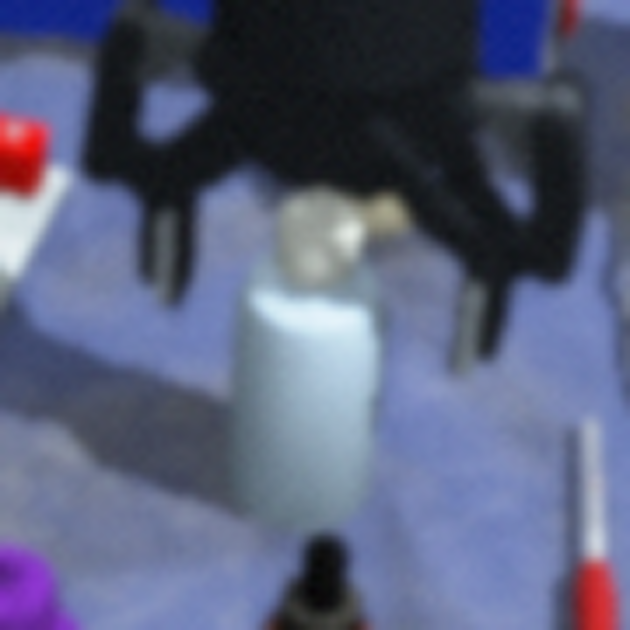

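The bottle sits centred between the open fingers, with its cap at (320,235) just below the palm. I'll close on it.

```bash
python3 -m jog '{"offset":[[0,0.002,-0.001],[0,0,-0.001],[0,0,0],[0,0,0],[0,0,0],[0,0,0],[0,0,0],[0,0,0],[0,0,0],[0,0,0],[0,0,0],[0,0,0]],"yaw":[0,0,0,0,0,0,0,0,0,0,0,0],"jaw":[0,0,1,1,1,1,1,1,1,1,1,1]}' 40
```

```text
clock: 6.85
position: [0.4583, 0.0983, 0.0548]
ee_rot: [0.735, 0.678, 0.0, 0.0]
ft_force: [-0.4, -0.1, 5.6]
grip_width: 0.532
grasp_force: 40.5
```

```bash
python3 -m jog '{"offset":[[0,0,0.003],[0,0,0.005],[0,0,0.006],[0,0,0.006],[0,0,0.01],[0,0,0.01],[0,0,0]],"yaw":[0,0,0,0,0,0,0],"jaw":[1,1,1,1,1,1,1]}'; python3 - <<'E'
from h import *
p=manip.camera('side'); crop(p,proj(p,[.457,.097,.09]),45,'pics/pump3.png',7)
E
```

```text
clock: 7.43
position: [0.4591, 0.0986, 0.0967]
ee_rot: [0.735, 0.678, 0.001, 0.001]
ft_force: [-0.2, 0.2, -1.0]
grip_width: 0.537
grasp_force: 41.2
```

View pics/pump3.png

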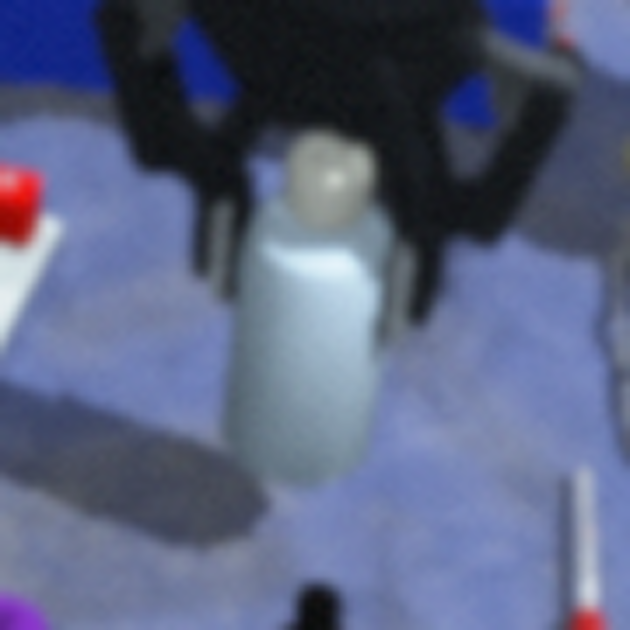

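The bottle hangs clear of the bench, shadow detached, close to vertical. I'll carry it along x, then y.

```bash
python3 -m jog '{"offset":[[0.005,0,0.01],[0.01,0,0.01],[0.02,0,0.01],[0.025,0,0],[0.025,0,0],[0.025,0,0],[0.025,0.01,0],[0.015,0.02,0],[0.01,0.025,0],[0.005,0.025,0],[0,0.025,0],[0,0.025,0],[0,0.02,0],[0,0.015,0],[0,0.007,0],[0,0.003,0],[0,0,0],[0,0,0]],"yaw":[0,0,0,0,0,0,0,0,0,0,0,0,0,0,0,0,0,0],"jaw":[1,1,1,1,1,1,1,1,1,1,1,1,1,1,1,1,1,1]}'; python3 - <<'E'
from h import *
o=manip.get_obs();print(o['position'])
for c in('side','top'):
    p=manip.camera(c); print(c,[(round(d['score'],2),np.round(d['at'],4)) for d in manip.tip_of(p,'pump_bottle')])
    if c=='side': crop(p,proj(p,[.623,.274,.07]),50,'pics/pump4.png',6)
E
```

```text
clock: 8.98
position: [0.6233, 0.2718, 0.1242]
ee_rot: [0.736, 0.677, -0.0, 0.0]
ft_force: [-0.4, -0.3, -1.8]
grip_width: 0.539
grasp_force: 41.3
[0.62330801 0.27183765 0.1242083 ]
side [(0.92, array([0.6233, 0.2714, 0.0659])), (0.84, array([5.114e-01, 2.539e-01, 3.000e-04])), (0.39, array([ 0.6049, -0.0136,  0.0085]))]
top []
```

View pics/pump4.png

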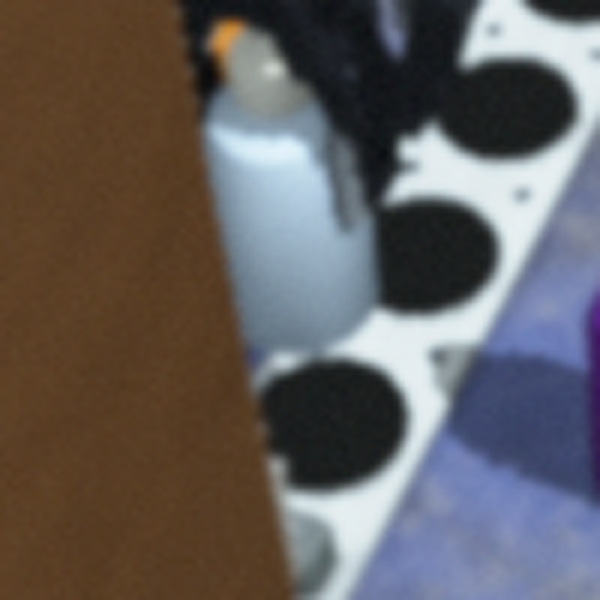

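The pump bottle is held above the last disc, which shows at (335,425) next to the grey block at (310,550). I'll lower it.

```bash
python3 -m jog '{"offset":[[0,0.002,-0.01],[0,0,-0.015],[0,0,-0.012],[0,0,-0.008],[0,0,-0.005],[0,0,-0.003],[0,0,0],[0,0,0]],"yaw":[0,0,0,0,0,0,0,0],"jaw":[1,1,1,1,1,1,1,1]}'
```

```text
clock: 9.85
position: [0.6229, 0.2754, 0.0716]
ee_rot: [0.735, 0.678, 0.0, 0.0]
ft_force: [-0.8, -1.0, -2.1]
grip_width: 0.533
grasp_force: 41.3
```

```bash
python3 -m jog '{"offset":[[0,0,-0.002],[0,0,-0.001],[0,0,0]],"yaw":[0,0,0],"jaw":[1,1,1]}'
```

```text
clock: 10.1
position: [0.6229, 0.2753, 0.0684]
ee_rot: [0.735, 0.678, 0.0, 0.0]
ft_force: [0.2, -0.3, -1.8]
grip_width: 0.531
grasp_force: 41.3
```

```bash
python3 -m jog '{"offset":[[0,-0.001,-0.001],[0,0,-0.001],[0,0,0]],"yaw":[0,0,0],"jaw":[1,1,1]}'
```

```text
clock: 10.35
position: [0.6228, 0.274, 0.0662]
ee_rot: [0.735, 0.678, -0.0, 0.0]
ft_force: [-0.5, -0.7, -1.9]
grip_width: 0.535
grasp_force: 41.3
```

```bash
python3 -m jog '{"offset":[[0,0,-0.001],[0,0,0],[0,0,0]],"yaw":[0,0,0],"jaw":[1,1,1]}'
```

```text
clock: 10.6
position: [0.623, 0.2745, 0.0659]
ee_rot: [0.735, 0.678, 0.0, 0.0]
ft_force: [-1.2, 0.1, 5.1]
grip_width: 0.533
grasp_force: 41.7
```

```bash
python3 -m jog '{"offset":[[0,0,0],[0,0,0],[0,0,0],[0,0,0],[0,0,0],[0,0,0.01],[0,0,0.02],[0,0,0.03],[0,0,0.03],[0,0,0.03],[0,0,0.03],[0,0,0]],"yaw":[0,0,0,0,0,0,0,0,0,0,0,0],"jaw":[0.44,0.4,0.35,0.3,0.2,0.2,0.2,0.2,0.2,0.2,0.2,0.2]}'; python3 - <<'E'
from h import *
for c in('side','top'):
    p=manip.camera(c); print(c,[(round(d['score'],2),np.round(d['at'],4)) for d in manip.tip_of(p,'pump_bottle')],[np.round(d['at'],4) for d in manip.tip_of(p,'dropper_bottle')[:1]])
E
```

```text
clock: 11.6
position: [0.6246, 0.276, 0.2233]
ee_rot: [0.735, 0.678, 0.005, 0.001]
ft_force: [0.5, 0.4, 0.4]
grip_width: 0.799
grasp_force: 0.0
side [(0.74, array([0.6224, 0.2736, 0.0076])), (0.66, array([0.5121, 0.2553, 0.0023])), (0.23, array([0.6071, 0.0408, 0.0097]))] [array([0.437 , 0.21  , 0.0027])]
top [(0.31, array([0.6142, 0.1937, 0.0082]))] []
```

The pump bottle is standing on its disc. The dropper is next, at about (.438,.2115).

```bash
python3 -m jog '{"offset":[[-0.015,-0.005,0],[-0.03,-0.01,0],[-0.035,-0.012,0],[-0.035,-0.012,0],[-0.03,-0.01,0],[-0.02,-0.008,0],[-0.015,-0.004,0],[-0.005,-0.002,0],[0,0,0],[0,0,-0.01],[0,0,-0.02],[0,0,-0.03],[0,0,-0.03],[0,0,-0.03],[0,0,-0.025],[0,0,-0.02],[0,0,0],[0,0,0]],"yaw":[0,0,0,0,0,0,0,0,0,0,0,0,0,0,0,0,0,0],"jaw":[0.2,0.2,0.2,0.2,0.2,0.2,0.2,0.2,0.2,0.2,0.2,0.2,0.2,0.2,0.2,0.2,0.2,0.2]}'; python3 - <<'E'
from h import *
p=manip.camera('side'); print([(round(d['score'],2),np.round(d['at'],4)) for d in manip.tip_of(p,'dropper_bottle')[:2]])
crop(p,proj(p,[.437,.21,.06]),50,'pics/dr1.png',6)
E
```

```text
clock: 13.4
position: [0.4372, 0.2117, 0.0491]
ee_rot: [0.735, 0.678, -0.001, -0.001]
ft_force: [-0.4, 0.4, -0.2]
grip_width: 0.801
grasp_force: 0.0
[(0.76, array([0.4384, 0.2111, 0.0063])), (0.4, array([0.6068, 0.0481, 0.0051]))]
```

View pics/dr1.png

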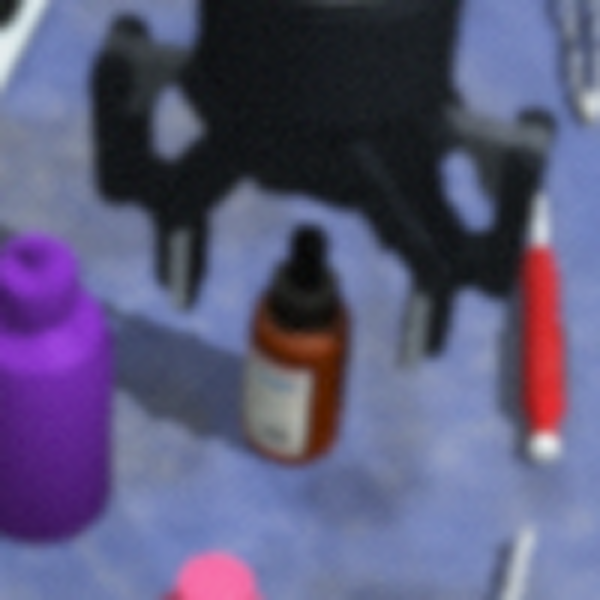

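The dropper bottle (300,350) is centred between the fingers and clear of the purple one. I'll go down a little further, close and lift.

```bash
python3 -m jog '{"offset":[[0,0,-0.006],[0,0,-0.004],[0,0,-0.003],[0,0,0],[0,0,0],[0,0,0],[0,0,0],[0,0,0],[0,0,0],[0,0,0],[0,0,0],[0,0,0]],"yaw":[0,0,0,0,0,0,0,0,0,0,0,0],"jaw":[0.2,0.2,0.2,0.2,1,1,1,1,1,1,1,1]}' 40
```

```text
clock: 14.5
position: [0.4379, 0.2114, 0.0377]
ee_rot: [0.735, 0.678, 0.0, 0.0]
ft_force: [-2.4, 0.4, 5.5]
grip_width: 0.358
grasp_force: 39.4
```

```bash
python3 -m jog '{"offset":[[0,0,0.003],[0,0,0.007],[0,0,0.015],[0,0,0.02],[0,0,0.025],[0,0,0.025],[0,0,0.025],[0,0,0.02],[0,0,0.01],[0,0,0]],"yaw":[0,0,0,0,0,0,0,0,0,0],"jaw":[1,1,1,1,1,1,1,1,1,1]}'
```

```text
clock: 15.33
position: [0.4388, 0.2117, 0.1895]
ee_rot: [0.735, 0.678, 0.002, 0.001]
ft_force: [0.5, -0.1, -1.1]
grip_width: 0.361
grasp_force: 39.7
```

```bash
python3 -m jog '{"offset":[[0.01,-0.001,0],[0.02,-0.002,0],[0.03,-0.003,0],[0.03,-0.003,0],[0.03,-0.003,0],[0.03,-0.002,0],[0.018,-0.001,0],[0.008,0,0],[0.003,0,0],[0,0,-0.01],[0,0,-0.02],[0,0,-0.025],[0,0,-0.025],[0,0,-0.02],[0,0,0],[0,0,0]],"yaw":[0,0,0,0,0,0,0,0,0,0,0,0,0,0,0,0],"jaw":[1,1,1,1,1,1,1,1,1,1,1,1,1,1,1,1]}'; python3 - <<'E'
from h import *
p=manip.camera('side'); print([(round(d['score'],2),np.round(d['at'],4)) for d in manip.tip_of(p,'dropper_bottle')[:2]])
crop(p,proj(p,[.617,.196,.06]),50,'pics/dr2.png',6)
E
```

```text
clock: 16.67
position: [0.6153, 0.1963, 0.0865]
ee_rot: [0.735, 0.678, -0.001, -0.0]
ft_force: [0.0, -0.1, 1.2]
grip_width: 0.358
grasp_force: 39.8
[(0.87, array([0.6148, 0.1946, 0.05  ]))]
```

View pics/dr2.png

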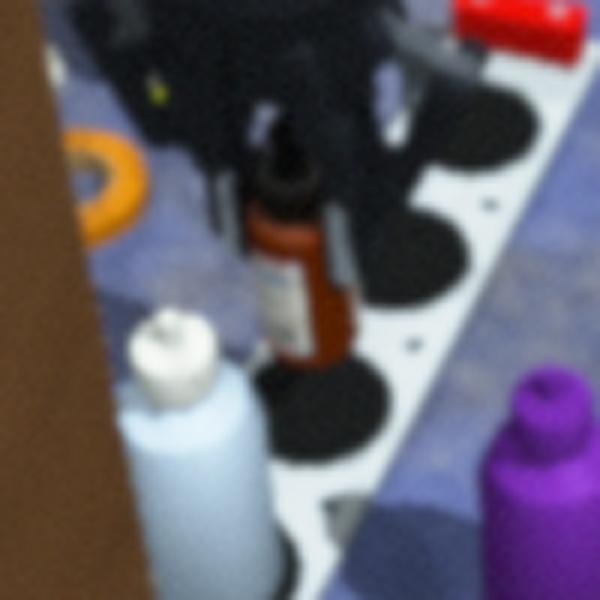

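The dropper hangs over the third disc at (320,405), and the pump stands upright on its own. I'll lower the dropper.

```bash
python3 -m jog '{"offset":[[0.0015,0.0005,-0.01],[0,0,-0.01],[0,0,-0.007],[0,0,-0.005],[0,0,-0.002],[0,0,-0.001],[0,0,-0.001],[0,0,0],[0,0,0]],"yaw":[0,0,0,0,0,0,0,0,0],"jaw":[1,1,1,1,1,1,1,1,1]}'
```

```text
clock: 17.52
position: [0.6185, 0.1968, 0.0516]
ee_rot: [0.735, 0.678, 0.0, 0.0]
ft_force: [0.2, -0.2, -0.5]
grip_width: 0.358
grasp_force: 39.8
```

```bash
python3 -m jog '{"offset":[[0,0,-0.001],[0,0,0],[0,0,0]],"yaw":[0,0,0],"jaw":[1,1,1]}'
```

```text
clock: 17.77
position: [0.6183, 0.1968, 0.0504]
ee_rot: [0.735, 0.678, 0.0, 0.0]
ft_force: [0.6, -0.6, -0.9]
grip_width: 0.361
grasp_force: 39.8
```

```bash
python3 -m jog '{"offset":[[-0.001,-0.0005,-0.001],[0,0,0],[0,0,0]],"yaw":[0,0,0],"jaw":[1,1,1]}'
```

```text
clock: 18.02
position: [0.6172, 0.1962, 0.0493]
ee_rot: [0.735, 0.678, -0.0, 0.0]
ft_force: [-1.0, -0.3, -1.2]
grip_width: 0.357
grasp_force: 39.8
```

```bash
python3 -m jog '{"offset":[[0,0,-0.001],[0,0,0],[0,0,0]],"yaw":[0,0,0],"jaw":[1,1,1]}'
```

```text
clock: 18.27
position: [0.6174, 0.1964, 0.0488]
ee_rot: [0.735, 0.678, 0.0, 0.0]
ft_force: [-1.4, -0.6, 4.1]
grip_width: 0.362
grasp_force: 40.3
```

```bash
python3 -m jog '{"offset":[[0,0,0],[0,0,0],[0,0,0],[0,0,0],[0,0,0],[0,0,0.01],[0,0,0.02],[0,0,0.03],[0,0,0.03],[0,0,0.03],[0,0,0.03],[0,0,0.02],[0,0,0]],"yaw":[0,0,0,0,0,0,0,0,0,0,0,0,0],"jaw":[0.6,0.5,0.4,0.35,0.35,0.35,0.35,0.35,0.35,0.35,0.35,0.35,0.35]}'; python3 - <<'E'
from h import *
p=manip.camera('top')
for uv in((133,208),(135,82),(128,210)): print(uv,hit(p,uv,0).round(3))
print(near(p,'pink_bottle',(.44,.334)))
s=manip.camera('side'); 
for n in('pink_bottle','dropper_bottle','pump_bottle'): print(n,[np.round(d['at'],4) for d in manip.tip_of(s,n)])
crop(p,(140,195),50,'pics/cab.png',6)
E
```

```text
clock: 19.35
position: [0.6189, 0.1975, 0.2245]
ee_rot: [0.735, 0.678, 0.004, 0.002]
ft_force: [0.3, -0.6, 0.2]
grip_width: 0.649
grasp_force: 0.0
(133, 208) [0.504 0.382 0.   ]
(135, 82) [0.917 0.395 0.   ]
(128, 210) [0.498 0.398 0.   ]
[[0.4416, 0.3367, -0.0008]]
pink_bottle [array([ 0.4389,  0.335 , -0.0009]), array([0.6086, 0.0416, 0.0075])]
dropper_bottle [array([0.6188, 0.191 , 0.0134])]
pump_bottle [array([0.6205, 0.2722, 0.006 ]), array([ 0.5103,  0.2567, -0.0021])]
```

View pics/cab.png

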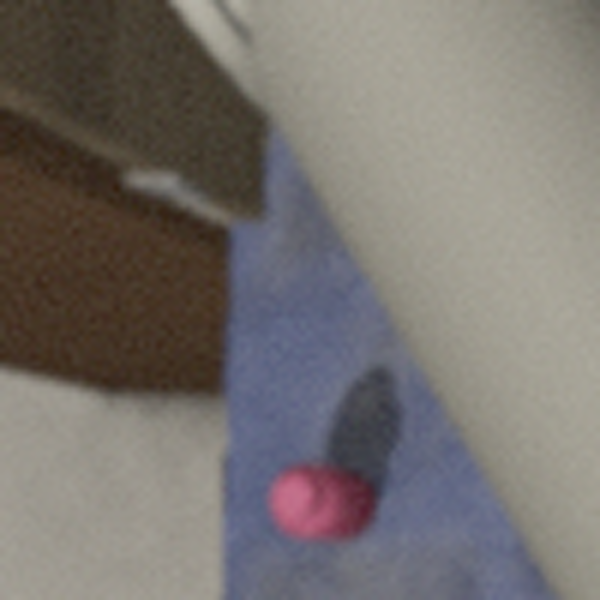

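The cabinet corner is at about (.50,.39), so there is room around the pink bottle at (.440,.336) if I go in x first, then y.

```bash
python3 -m jog '{"offset":[[-0.01,0,0],[-0.025,0,0],[-0.035,0,0],[-0.035,0,0],[-0.035,0.01,0],[-0.022,0.02,0],[-0.01,0.03,0],[-0.005,0.03,0],[0,0.025,0],[0,0.015,0],[0,0.0075,0],[0,0.002,0],[0,0,-0.015],[0,0,-0.03],[0,0,-0.03],[0,0,-0.03],[0,0,-0.03],[0,0,-0.02],[0,0,0],[0,0,0]],"yaw":[0,0,0,0,0,0,0,0,0,0,0,0,0,0,0,0,0,0,0,0],"jaw":[0.2,0.2,0.2,0.2,0.2,0.2,0.2,0.2,0.2,0.2,0.2,0.2,0.2,0.2,0.2,0.2,0.2,0.2,0.2,0.2]}'
```

```text
clock: 21.32
position: [0.4402, 0.3344, 0.0629]
ee_rot: [0.735, 0.678, -0.001, -0.0]
ft_force: [-0.3, -0.2, 0.8]
grip_width: 0.797
grasp_force: 0.0
```

```bash
python3 -m jog '{"offset":[[0,0,-0.015],[0,0,-0.012],[0,0,-0.008],[0,0,-0.003],[0,0,0],[0,0,0],[0,0,0]],"yaw":[0,0,0,0,0,0,0],"jaw":[0.2,0.2,0.2,0.2,0.2,0.2,0.2]}'
```

```text
clock: 21.9
position: [0.4406, 0.3361, 0.026]
ee_rot: [0.735, 0.678, 0.001, 0.0]
ft_force: [-0.9, 0.4, -0.1]
grip_width: 0.8
grasp_force: 0.0
```

```bash
python3 -m jog '{"offset":[[0,0,-0.002],[0,0,0],[0,0,0],[0,0,0],[0,0,0],[0,0,0],[0,0,0],[0,0,0],[0,0,0],[0,0,0]],"yaw":[0,0,0,0,0,0,0,0,0,0],"jaw":[0.2,1,1,1,1,1,1,1,1,1]}' 40
```

```text
clock: 22.73
position: [0.4404, 0.3359, 0.0236]
ee_rot: [0.735, 0.678, 0.0, 0.0]
ft_force: [-0.5, -1.0, 5.2]
grip_width: 0.407
grasp_force: 40.2
```

```bash
python3 -m jog '{"offset":[[0,0,0.003],[0,0,0.007],[0,0,0.015],[0,0,0.02],[0,0,0.025],[0,0,0.025],[0,0,0.025],[0,0,0.02],[0,0,0.01],[0,0,0]],"yaw":[0,0,0,0,0,0,0,0,0,0],"jaw":[1,1,1,1,1,1,1,1,1,1]}'
```

```text
clock: 23.57
position: [0.4411, 0.3367, 0.1762]
ee_rot: [0.735, 0.678, 0.002, 0.001]
ft_force: [-0.4, 0.1, -1.6]
grip_width: 0.409
grasp_force: 40.0
```

```bash
python3 -m jog '{"offset":[[0,-0.01,0],[0,-0.02,0],[0,-0.03,0],[0.01,-0.03,0],[0.02,-0.03,0],[0.03,-0.03,0],[0.03,-0.025,0],[0.03,-0.02,0],[0.025,-0.012,0],[0.015,-0.007,0],[0.008,-0.0035,0],[0.003,0,0],[0,0,-0.015],[0,0,-0.025],[0,0,-0.025],[0,0,-0.02],[0,0,-0.015],[0,0,0],[0,0,0]],"yaw":[0,0,0,0,0,0,0,0,0,0,0,0,0,0,0,0,0,0,0],"jaw":[1,1,1,1,1,1,1,1,1,1,1,1,1,1,1,1,1,1,1]}'; python3 - <<'E'
from h import *
p=manip.camera('side'); print([(round(d['score'],2),np.round(d['at'],4)) for d in manip.tip_of(p,'pink_bottle')[:2]])
crop(p,proj(p,[.612,.15,.05]),50,'pics/pk.png',6)
E
```

```text
clock: 25.15
position: [0.61, 0.1193, 0.0732]
ee_rot: [0.735, 0.678, -0.0, -0.0]
ft_force: [-0.6, 0.5, -0.9]
grip_width: 0.413
grasp_force: 40.1
[(0.71, array([0.6057, 0.1161, 0.0494]))]
```

View pics/pk.png

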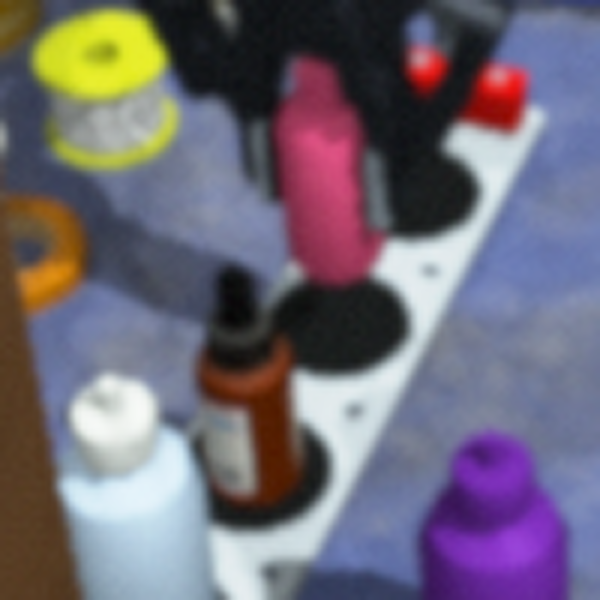

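The pink bottle is over the second disc (340,325), and the dropper stands about centred on its own disc at (265,465). I'll lower the pink one.

```bash
python3 -m jog '{"offset":[[0,-0.0005,-0.012],[0,0,-0.012],[0,0,-0.006],[0,0,-0.004],[0,0,-0.002],[0,0,-0.001],[0,0,0],[0,0,0]],"yaw":[0,0,0,0,0,0,0,0],"jaw":[1,1,1,1,1,1,1,1]}'
```

```text
clock: 25.92
position: [0.611, 0.1184, 0.0366]
ee_rot: [0.735, 0.678, 0.0, 0.0]
ft_force: [-0.8, -0.1, -0.1]
grip_width: 0.406
grasp_force: 40.2
```

```bash
python3 -m jog '{"offset":[[0,0,-0.001],[0,0,0],[0,0,0]],"yaw":[0,0,0],"jaw":[1,1,1]}'
```

```text
clock: 26.17
position: [0.6108, 0.1183, 0.0355]
ee_rot: [0.735, 0.678, 0.0, 0.0]
ft_force: [-0.5, 0.1, -0.7]
grip_width: 0.408
grasp_force: 40.2
```

```bash
python3 -m jog '{"offset":[[0.0005,0,-0.001],[0,0,0],[0,0,0]],"yaw":[0,0,0],"jaw":[1,1,1]}'
```

```text
clock: 26.42
position: [0.6114, 0.1184, 0.0346]
ee_rot: [0.735, 0.678, 0.0, 0.0]
ft_force: [-1.5, -0.3, 2.2]
grip_width: 0.41
grasp_force: 40.3
```

```bash
python3 -m jog '{"offset":[[0,0,-0.0005],[0,0,0],[0,0,0]],"yaw":[0,0,0],"jaw":[1,1,1]}'
```

```text
clock: 26.67
position: [0.6115, 0.1184, 0.0346]
ee_rot: [0.735, 0.678, 0.0, 0.0]
ft_force: [-4.2, -1.2, 6.9]
grip_width: 0.408
grasp_force: 40.9
```

Contact. Next I release, lift and move to above the flux jar, opening fully.

```bash
python3 -m jog '{"offset":[[0,0,0],[0,0,0],[0,0,0],[0,0,0],[0,0,0],[0,0,0.01],[0,0,0.02],[0,0,0.03],[0,0,0.03],[0,0,0.03],[-0.015,-0.015,0.01],[-0.03,-0.03,0],[-0.035,-0.035,0],[-0.03,-0.035,0],[-0.025,-0.025,0],[-0.012,-0.015,0],[-0.004,-0.008,0],[0,0,0],[0,0,0]],"yaw":[0,0,0,0,0,0,0,0,0,0,0,0,0,0,0,0,0,0,0],"jaw":[0.54,0.45,0.4,0.3,0.3,0.3,0.3,0.3,0.3,0.2,0,0,0,0,0,0,0,0,0]}'; python3 - <<'E'
from h import *
for c in('side','top'):
    p=manip.camera(c)
    for n in('pink_bottle','dropper_bottle','pump_bottle','flux_jar'): print(c,n,[(round(d['score'],2),np.round(d['at'],4)) for d in manip.tip_of(p,n)])
    for m in manip.masks_of(p,'flux_jar')[:2]:
        v,u=np.nonzero(m['region']); print('mask',round(m['score'],2),len(u),hit(p,(u.mean(),v.mean()),.028 if c=='top' else .018).round(4))
    if c=='side': crop(p,proj(p,[.46,-.045,.03]),45,'pics/fl.png',6)
E
```

```text
clock: 28.25
position: [0.4701, -0.0347, 0.1645]
ee_rot: [0.735, 0.678, 0.0, 0.0]
ft_force: [0.6, 0.3, -0.3]
grip_width: 1.002
grasp_force: 0.0
side pink_bottle [(0.95, array([0.6084, 0.118 , 0.0107]))]
side dropper_bottle [(0.84, array([0.6166, 0.1944, 0.0137]))]
side pump_bottle [(0.96, array([0.6215, 0.2714, 0.0096])), (0.79, array([0.5115, 0.2531, 0.0024]))]
side flux_jar [(0.52, array([ 0.4603, -0.0436,  0.0019]))]
mask 0.76 332 [ 0.4604 -0.0447  0.018 ]
mask 0.37 260 [ 0.6035 -0.019   0.018 ]
top pink_bottle [(0.62, array([0.6109, 0.1174, 0.0108])), (0.49, array([0.6108, 0.1186, 0.0108])), (0.26, array([0.6232, 0.2784, 0.0075]))]
top dropper_bottle [(0.57, array([0.6228, 0.2788, 0.0104])), (0.47, array([0.6158, 0.2016, 0.0109]))]
top pump_bottle [(0.8, array([0.6224, 0.2758, 0.0074])), (0.53, array([0.5133, 0.2609, 0.0031]))]
top flux_jar [(0.67, array([ 0.5262, -0.3292,  0.0015]))]
mask 0.66 179 [ 0.5231 -0.3214  0.028 ]
```

View pics/fl.png

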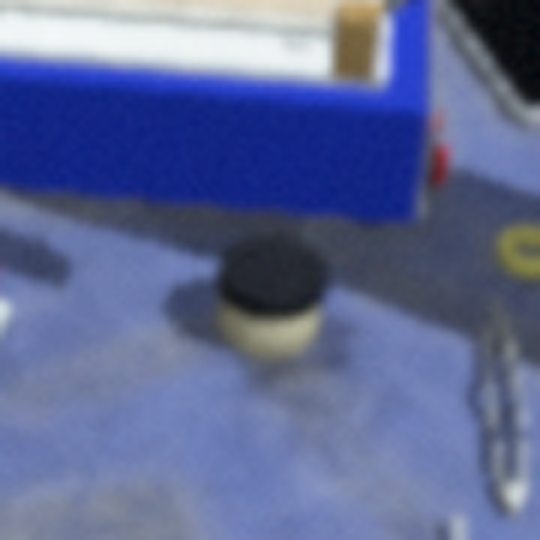

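The flux jar with the black lid is at crop (272,295), clear of the blue tray. All three bottles are on their discs. I'll approach the jar.

```bash
python3 -m jog '{"offset":[[-0.006,-0.006,0],[-0.0045,-0.004,0],[0,0,-0.015],[0,0,-0.03],[0,0,-0.03],[0,0,-0.025],[0,0,-0.015],[0,0,0],[0,0,0]],"yaw":[0,0,0,0,0,0,0,0,0],"jaw":[0,0,0,0,0,0,0,0,0]}'
```

```text
clock: 29.6
position: [0.4581, -0.0456, 0.0488]
ee_rot: [0.735, 0.678, -0.0, -0.001]
ft_force: [-0.8, -0.1, 0.6]
grip_width: 1.003
grasp_force: 0.0
```

```bash
python3 -m jog '{"offset":[[0.001,0.001,-0.015],[0,0,-0.012],[0,0,-0.008],[0,0,-0.004],[0,0,-0.002],[0,0,0],[0,0,0],[0,0,0],[0,0,0],[0,0,0],[0,0,0],[0,0,0],[0,0,0],[0,0,0],[0,0,0],[0,0,0]],"yaw":[0,0,0,0,0,0,0,0,0,0,0,0,0,0,0,0],"jaw":[0,0,0,0,0,0,0,1,1,1,1,1,1,1,1,1]}' 40
```

```text
clock: 30.93
position: [0.4599, -0.0443, 0.0083]
ee_rot: [0.735, 0.678, -0.0, 0.0]
ft_force: [-2.3, 0.2, 6.7]
grip_width: 0.516
grasp_force: 39.7
```

```bash
python3 -m jog '{"offset":[[0,0,0.003],[0,0,0.007],[0,0,0.015],[0,0,0.02],[0,0,0.02],[0,0,0.015],[0,0,0.01],[0,0,0]],"yaw":[0,0,0,0,0,0,0,0],"jaw":[1,1,1,1,1,1,1,1]}'
```

```text
clock: 31.6
position: [0.461, -0.0444, 0.1]
ee_rot: [0.735, 0.678, 0.001, 0.002]
ft_force: [0.8, 0.4, -0.7]
grip_width: 0.517
grasp_force: 40.8
```

```bash
python3 -m jog '{"offset":[[0.008,0.005,0],[0.018,0.01,0],[0.025,0.015,0],[0.025,0.015,0],[0.025,0.015,0],[0.022,0.013,0],[0.014,0.008,0],[0.006,0.003,0],[0.0025,0.001,0],[0,0,0],[0,0,-0.01],[0,0,-0.015],[0,0,-0.015],[0,0,-0.01],[0,0,0],[0,0,0]],"yaw":[0,0,0,0,0,0,0,0,0,0,0,0,0,0,0,0],"jaw":[1,1,1,1,1,1,1,1,1,1,1,1,1,1,1,1]}'; python3 - <<'E'
from h import *
p=manip.camera('side'); print([(round(d['score'],2),np.round(d['at'],4)) for d in manip.tip_of(p,'flux_jar')[:2]])
crop(p,proj(p,[.61,.06,.05]),45,'pics/fl2.png',6)
E
```

```text
clock: 32.93
position: [0.6046, 0.0402, 0.0474]
ee_rot: [0.735, 0.678, -0.0, -0.0]
ft_force: [-0.5, -0.2, 0.4]
grip_width: 0.518
grasp_force: 40.9
[(0.58, array([0.6057, 0.0411, 0.0391]))]
```

View pics/fl2.png

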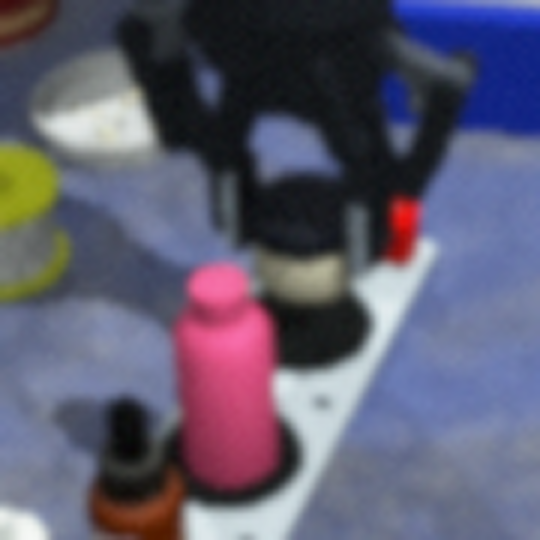

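The jar is over the first disc, beside the red block, and the pink bottle is upright on its disc. I'll lower the jar.

```bash
python3 -m jog '{"offset":[[0.0005,0,-0.01],[0,0,-0.008],[0,0,-0.004],[0,0,-0.003],[0,0,-0.001],[0,0,0],[0,0,0]],"yaw":[0,0,0,0,0,0,0],"jaw":[1,1,1,1,1,1,1]}'
```

```text
clock: 33.62
position: [0.6059, 0.0409, 0.022]
ee_rot: [0.735, 0.678, 0.0, 0.0]
ft_force: [0.7, -0.6, -1.0]
grip_width: 0.517
grasp_force: 40.9
```

```bash
python3 -m jog '{"offset":[[0,0,-0.001],[0,0,0],[0,0,0]],"yaw":[0,0,0],"jaw":[1,1,1]}'
```

```text
clock: 33.87
position: [0.6058, 0.0407, 0.021]
ee_rot: [0.735, 0.678, 0.0, 0.0]
ft_force: [0.1, -0.1, -0.6]
grip_width: 0.521
grasp_force: 40.9
```

```bash
python3 -m jog '{"offset":[[0,0,-0.001],[0,0,0],[0,0,0]],"yaw":[0,0,0],"jaw":[1,1,1]}'
```

```text
clock: 34.12
position: [0.6057, 0.0407, 0.0198]
ee_rot: [0.735, 0.678, 0.0, -0.0]
ft_force: [0.6, 0.3, -0.4]
grip_width: 0.516
grasp_force: 40.9
```

```bash
python3 -m jog '{"offset":[[0,0,-0.0007],[0,0,0],[0,0,0]],"yaw":[0,0,0],"jaw":[1,1,1]}'
```

```text
clock: 34.37
position: [0.6058, 0.0408, 0.0195]
ee_rot: [0.735, 0.678, 0.0, 0.0]
ft_force: [-1.6, -0.7, 3.4]
grip_width: 0.516
grasp_force: 41.2
```

Contact. Release, lift, then back away.

```bash
python3 -m jog '{"offset":[[0,0,0],[0,0,0],[0,0,0],[0,0,0],[0,0,0],[0,0,0.01],[0,0,0.02],[0,0,0.03],[0,0,0.03],[0,0,0.03],[0,0,0.03],[-0.01,-0.02,0.01],[-0.02,-0.03,0],[-0.02,-0.035,0],[-0.02,-0.035,0],[-0.02,-0.035,0],[-0.01,-0.035,0],[-0.01,-0.02,0],[0,0,0],[0,0,0]],"yaw":[0,0,0,0,0,0,0,0,0,0,0,0,0,0,0,0,0,0,0,0],"jaw":[0.44,0.38,0.3,0.2,0.15,0.15,0.15,0.15,0.15,0.15,0.15,0.15,0.15,0.15,0.15,0.15,0.15,0.15,0.15,0.15]}'; python3 - <<'E'
from h import *
T={'flux_jar':(.6055,.0406),'pink_bottle':(.6114,.1184),'dropper_bottle':(.6172,.1962),'pump_bottle':(.6231,.274)}
for c in('side','top'):
    p=manip.camera(c)
    for n in T: print(c,n,np.round([np.array(a)[:2]-T[n] for a in near(p,n,T[n])],4))
    crop(p,proj(p,[.615,.157,.03]),65 if c=='side' else 55,f'pics/end_{c}.png',5)
E
```

```text
clock: 36.03
position: [0.4953, -0.1704, 0.1799]
ee_rot: [0.736, 0.677, 0.0, 0.0]
ft_force: [0.4, 1.6, -1.0]
grip_width: 0.85
grasp_force: 0.0
side flux_jar [[ 0.0019 -0.0006]]
side pink_bottle [[-0.0038 -0.0033]]
side dropper_bottle [[ 0.0027 -0.0053]]
side pump_bottle [[-0.0023  0.0024]]
top flux_jar [[-0.0049  0.    ]]
top pink_bottle [[0.0019 0.0006]]
top dropper_bottle [[-0.0018  0.0025]]
top pump_bottle [[0.0011 0.0051]]
```

View pics/end_side.png

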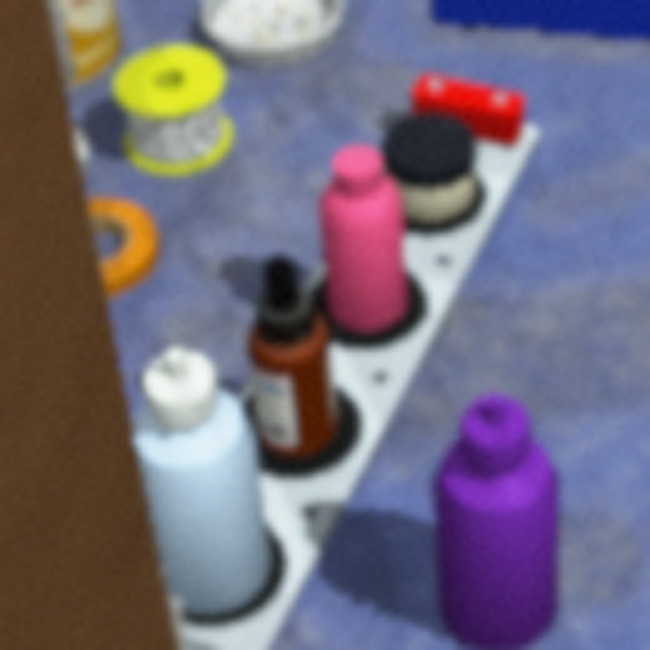

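View pics/end_top.png

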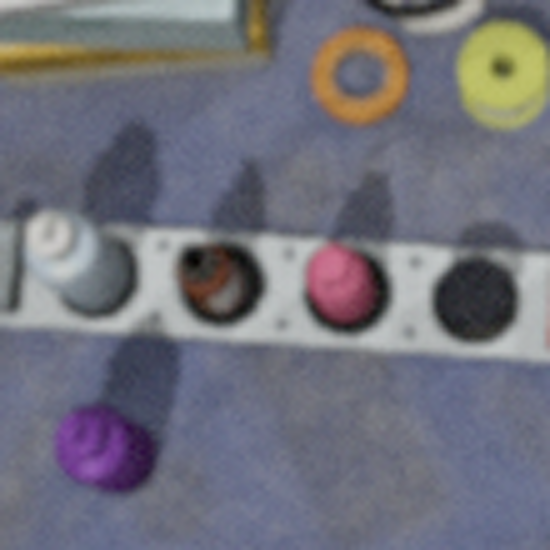

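Both views show all four containers upright, with an even black rim visible round each. In order from the red end: jar, pink, dropper, pump. The arm is clear, so I'm handing in.

```bash
python3 -c "from workcell import manip; print(manip.hand_in())"
```

```text
the job is handed in; nothing more can be done
None
```

The job is handed in after about 36 s of robot time: flux jar, pink bottle, dropper bottle and pump bottle stand upright on the discs in that order from red block to grey block; the cameras put each within about 6 mm of its disc centre, and hand-in returned no verdict.

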